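Roll a slatted sign sheet down onto its tacky bed

TASK

Take the palm roller from its rack and roll it along the sign sheet, pressing with a steady moderate force (about 12 N; above 25 N the sheet cracks), until all six slats are down flush with the tray's rails. Touch the sheet with the roller's wheel only, then set the roller back on its rack as it was, gently and without dropping it, and let go; leave the tape, jar and scraper where they are.

Things in the scene. Friction and masses are not known exactly. Their poses are not given: they have to be found in the camera images.
- bed_top (a point): Centre of the top of the fixed steel bed (260 mm along x, 170 along y, 30 mm high), on the sheet's centre line. On it a column carries a tray with the sign sheet, centred here, same axes: x along the row of slats (the rolling direction), z up. The column has been set to any height: the tray's rail tops stand 33 to 53 mm above this point (not measured: find it by feel).
- bed: The bed with its tray and sheet; origin under its centre, 30 mm below bed_top. Sheet: six slats (white, blue, white, red, white, blue), each 28 mm along x by 100 along y, pitch 28.5 mm, 171 mm in all, up to 4 mm proud of the rails. The 210 x 130 mm aluminium tray is sprung: it stays put up to about 7 N, then sinks 1 mm for each further 8 N (10 mm at most) and comes back.
- roller_grip (a point): Centre of the roller's wooden grip block (26 mm along its x, 70 along y, 46 high), held by its two long faces, fingers closing along x. Under it a blue bridge plate, 40 x 132 mm, top 23 mm and underside 29 mm below this point, then the wheel: 50 mm diameter, 70 mm long, axle along y, lowest point 83 mm straight below this point.
- roller: The palm roller: grip, bridge plate and a free-turning dark rubber wheel that rolls along the roller's x. About 0.45 kg. Origin at the wheel's lowest point, z up, same axes as roller_grip.
- wheel (a joint): Turning angle of the roller's wheel, rad, 0 at the start; 1 rad is 25 mm of rolling.
- rack_top (a point): Centre of the fixed plywood rack, level with the tops of its two upright cheeks (65 mm over the work surface). Cheeks 70 mm long along x, 8 mm thick, centred 56 mm either side along y, 104 mm free between. The roller's bridge plate rests across both, the wheel hangs between, the roller's x along the rack's x. Foot 100 x 150 mm.
- tape_center (a point): Bystander: centre of an orange tape ring lying flat, 76 mm across, 24 mm high.
- jar: Bystander: yellow jar with a black cap, 56 mm across, 70 mm high. Origin under its centre.
- scraper: Bystander: red scraper blade with a wooden grip, about 120 x 100 mm, 16 mm high, lying flat. Origin near its centre, underneath.
- slat0 (a joint): How far slat 0 (0 to 5 from the -x end to the +x end of the row) is pressed down, m: 0 is 4 mm proud of the rails, 0.004 is flush with them, its hard stop. The tacky bed holds it where it is pressed; it takes over 6 N to move it and some 4 N more for each 10 mm/s of sinking, so roll slowly.
- slat1 (a joint): How far slat 1 (0 to 5 from the -x end to the +x end of the row) is pressed down, m: 0 is 4 mm proud of the rails, 0.004 is flush with them, its hard stop. The tacky bed holds it where it is pressed; it takes over 6 N to move it and some 4 N more for each 10 mm/s of sinking, so roll slowly.
- slat2 (a joint): How far slat 2 (0 to 5 from the -x end to the +x end of the row) is pressed down, m: 0 is 4 mm proud of the rails, 0.004 is flush with them, its hard stop. The tacky bed holds it where it is pressed; it takes over 6 N to move it and some 4 N more for each 10 mm/s of sinking, so roll slowly.
- slat3 (a joint): How far slat 3 (0 to 5 from the -x end to the +x end of the row) is pressed down, m: 0 is 4 mm proud of the rails, 0.004 is flush with them, its hard stop. The tacky bed holds it where it is pressed; it takes over 6 N to move it and some 4 N more for each 10 mm/s of sinking, so roll slowly.
- slat4 (a joint): How far slat 4 (0 to 5 from the -x end to the +x end of the row) is pressed down, m: 0 is 4 mm proud of the rails, 0.004 is flush with them, its hard stop. The tacky bed holds it where it is pressed; it takes over 6 N to move it and some 4 N more for each 10 mm/s of sinking, so roll slowly.
- slat5 (a joint): How far slat 5 (0 to 5 from the -x end to the +x end of the row) is pressed down, m: 0 is 4 mm proud of the rails, 0.004 is flush with them, its hard stop. The tacky bed holds it where it is pressed; it takes over 6 N to move it and some 4 N more for each 10 mm/s of sinking, so roll slowly.
Not all that is in view belongs to the job. What is meant by the part that bears rack_top is not orange, and is the larger of those in its own colour.

How it is judged:
By the outcome, as a careful person would: the job done as asked, in the order asked, and still so for the second after the job is handed in, with the robot touching nothing.
It also fails if it takes over 64 s, if anything falls off the work surface, if the arm or the gripper's body presses on something with over 40 N, if the wrist force passes 120 N, or if a joint passes its speed limit or range.

ROBOT

A 6-joint arm with a two-finger parallel gripper is mounted at the origin on the work surface. World frame = base frame: x ahead of the robot, y to its left, z up, the work surface at z = 0. Lengths are in m, angles in degrees, forces in N, time in s.
With the tool pointing down it reaches from about 0.325 to 0.85 m from the base axis. Payload 15.5 kg.
Tool frame: the origin (TCP) lies at the very end of the fingers, on their centre line; the grasp point (between the pads) lies arm.grip_depth behind it (arm.grip_depth is the distance from the TCP to the grasp point, in m); z points along the fingers, y is the direction in which the jaws open and shut (so a half turn about z gives the same grasp; the last joint's range is limited). The gripper opens to 91 mm and grips with 3 to 60 N. Pads are 32 mm wide; open, the fingers measure 118 mm over their backs; the gripper's body (76 mm by 178 mm) begins 60 mm behind the grasp point.
Start: joints at [57.554, 28.281, 77.091, -0, 74.628, -5.472], TCP at [0.283, 0.557, 0.214] pointing down, gripper open.
Joint ranges: [-166.48, 166.48], [-47.26, 123.95], [12.59, 153.08], [-70.14, 250.14], [6.76, 159.57], [-176.63, 176.63]. Speed limits (degrees/s): [108.29, 108.29, 147.25, 172.46, 172.46, 172.46].

INTERFACE

Orientations are given as a 3x3 rotation matrix whose columns are the frame's x, y, z axes.
In Python, from rig import arm gives the robot as it stands. Calls block until the motion is done:
- arm.move_to(position, orientation): joint-space move of the TCP to a pose.
- arm.move_l(position, orientation=None, feed=0.15): straight line of the TCP; orientation=None keeps the orientation; feed is the mean speed in m/s.
- arm.move_joints(angles): joint-space move.
- arm.grip(opening): finger opening in m; the grip force is fixed at half the most; returns when the fingers have stopped.
- arm.sleep(seconds).
- arm.solve_ik(position, orientation): joint angles nearest the present ones, or None.
- arm.snapshot(name): name is "side" or "top"; returns the picture (400x640x3 uint8, red, green, blue); there is no depth.
- arm.get_calibration(name): a dict with "intrinsics" (3x3 intrinsics, pixels), "cam_to_world" (4x4, takes a point from camera to world coordinates). Camera axes: x right, y down, z forward; pixel columns grow to the right and rows downward; lengths in m; the calibration is good to about 2 mm. A picture is of the moment at which its call begins. get_calibration takes no time and is no camera call.
A pose or a line that the arm cannot do raises arm.Unreachable and nothing moves.
- arm.sign_off(): hands the job in, once; it reports no verdict.
Readings, each from a call of its own:
- arm.current_t(): time.
- arm.current_joint_positions(): joint angles.
- arm.current_dq(): joint speeds.
- arm.current_tau(): joint torques, N m.
- arm.current_ee_pos(): TCP position.
- arm.current_tool_rot(): TCP orientation.
- arm.current_force(): force on the tool from outside, world axes, zero at the start.
- arm.current_torque(): the same for the moment, N m.
- arm.current_width(): finger opening in m.
Only numpy, scipy, OpenCV 4.12 (cv2) and the standard library are available. Lean on these libraries where they do the work, as an engineer would, in place of code of your own. Each camera call takes 0.05 s, during which the arm holds its last target. There are 200 camera calls.

## Working session

There is one attempt and no reset: what is moved stays moved. The work goes in short steps, each a Python script; the robot and the scene stay as the last script left them, time stands still between calls to the robot, and variables do not carry over. Pictures are saved under pics/ and viewed, about 8 in all and at most 12, crops included, and the job is handed in when it is done.

```bash
mkdir -p pics; ls; python3 - <<'E'
from rig import arm
import cv2,numpy as np
np.set_printoptions(precision=4,suppress=True)
for n in("top","side"):
    im=arm.snapshot(n); cv2.imwrite(f"pics/{n}0.png",im[:,:,::-1]); c=arm.get_calibration(n); print(n,c["intrinsics"],c["cam_to_world"])
print(arm.grip_depth,arm.current_tool_rot(),arm.current_force(),arm.current_t())
E
```

```text
pics
top [[401.8937   0.     320.1906]
 [  0.     401.8937 201.5717]
 [  0.       0.       1.    ]] [[ 0.0254 -0.995   0.0964  0.3436]
 [-0.9997 -0.0251  0.0043 -0.0196]
 [-0.0018 -0.0965 -0.9953  1.3928]
 [ 0.      0.      0.      1.    ]]
side [[503.305    0.     323.7208]
 [  0.     503.305  199.9643]
 [  0.       0.       1.    ]] [[ 0.9074 -0.2016  0.3686 -0.0792]
 [-0.42   -0.4634  0.7803 -1.1973]
 [ 0.0135 -0.8629 -0.5052  0.8609]
 [ 0.      0.      0.      1.    ]]
0.0188 [[-0.8912  0.4536 -0.0006]
 [ 0.4536  0.8912 -0.0009]
 [ 0.0001 -0.001  -1.    ]] [-0.2001  0.0037 -0.0965] 0.1
```

View pics/top0.png

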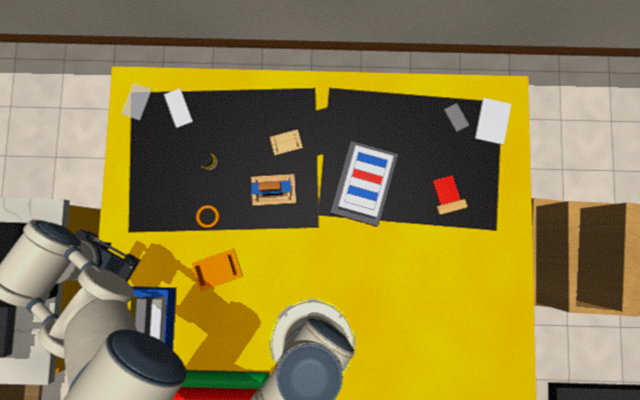

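View pics/side0.png

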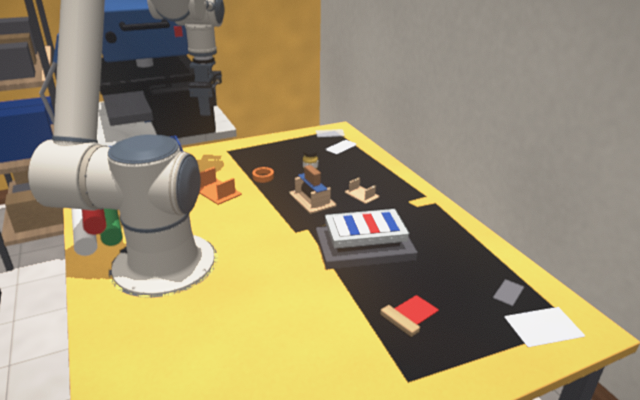

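```bash
cat > h.py <<'E'
from rig import arm
import cv2,numpy as np
np.set_printoptions(precision=4,suppress=True)
def ray(n,uv):
    c=arm.get_calibration(n);T=np.array(c["cam_to_world"]);d=T[:3,:3]@np.linalg.inv(c["intrinsics"])@np.r_[uv,1.]
    return T[:3,3],d
def onplane(n,uv,z):
    o,d=ray(n,uv);return o+d*(z-o[2])/d[2]
def tri(a,b):
    (o,d),(p,e)=ray("top",a),ray("side",b)
    s=np.linalg.lstsq(np.c_[d,-e],p-o,rcond=None)[0];return (o+d*s[0]+p+e*s[1])/2,np.linalg.norm(o+d*s[0]-p-e*s[1])
def rect(n,mask,z):
    pts=np.argwhere(mask)[:,::-1]
    w=np.array([onplane(n,p,z)[:2] for p in pts],np.float32)
    (c,s,a)=cv2.minAreaRect(w*1000);b=cv2.boxPoints((c,s,a))
    e=b[1]-b[0];f=b[2]-b[1];L=e if np.linalg.norm(e)>np.linalg.norm(f) else f
    return np.array(c)/1000,np.array(s),np.degrees(np.arctan2(L[1],L[0]))%180
E
python3 - <<'E'
from h import *
im=cv2.imread("pics/top0.png")
cv2.imwrite("pics/crop.png",cv2.resize(im[115:235,230:410],None,fx=4.4,fy=4.4,interpolation=cv2.INTER_NEAREST))
hsv=cv2.cvtColor(im,cv2.COLOR_BGR2HSV);H,S,V=cv2.split(hsv)
box=np.zeros(H.shape,bool);box[165:215,240:310]=1
blue=(H>95)&(H<130)&(S>110)&(V>60)
wood=(H>5)&(H<22)&(S>50)&(S<190)&(V>110)
print("plate",rect("top",blue&box,.071),(blue&box).sum())
print("rack",rect("top",(wood|blue)&box,.03))
b2=np.zeros(H.shape,bool);b2[135:225,325:405]=1
white=(V>170)&(S<40);red=((H<6)|(H>174))&(S>120)
print("sheet+tray",rect("top",(white|blue|red)&b2,.073))
for nm,m in(("blue",blue),("red",red)):
    k,_,st,ce=cv2.connectedComponentsWithStats((m&b2).astype(np.uint8))
    for i in range(1,k):
        if st[i,4]>20: print(nm,st[i],ce[i],onplane("top",ce[i],.077))
s=cv2.imread("pics/side0.png");H,S,V=cv2.split(cv2.cvtColor(s,cv2.COLOR_BGR2HSV))
for nm,m in(("blue",(H>95)&(H<130)&(S>110)&(V>60)),("red",((H<6)|(H>174))&(S>120))):
    m[:170]=0;m[:,:280]=0;m[260:]=0
    k,_,st,ce=cv2.connectedComponentsWithStats(m.astype(np.uint8))
    for i in range(1,k):
        if st[i,4]>20: print("side",nm,st[i],ce[i])
E
```

```text
plate (array([0.5141, 0.1521]), array([ 41.0037, 129.8264]), np.float32(93.662346)) 254
rack (array([0.5136, 0.1489]), array([102.1826, 150.3737]), np.float32(94.82576))Traceback (most recent call last):
  File "<stdin>", line 12, in <module>
  File "h.py", line 14, in rect
    w=np.array([onplane(n,p,z)[:2] for p in pts],np.float32)
                ~~~~~~~^^^^^^^
  File "h.py", line 8, in onplane
    o,d=ray(n,uv);return o+d*(z-o[2])/d[2]
        ~~~^^^^^^
  File "h.py", line 5, in ray
    c=arm.get_calibration(n);T=np.array(c["cam_to_world"]);d=T[:3,:3]@np.linalg.inv(c["intrinsics"])@np.r_[uv,1.]
ValueError: time passes only in moves, steps and waits
```

View pics/crop.png

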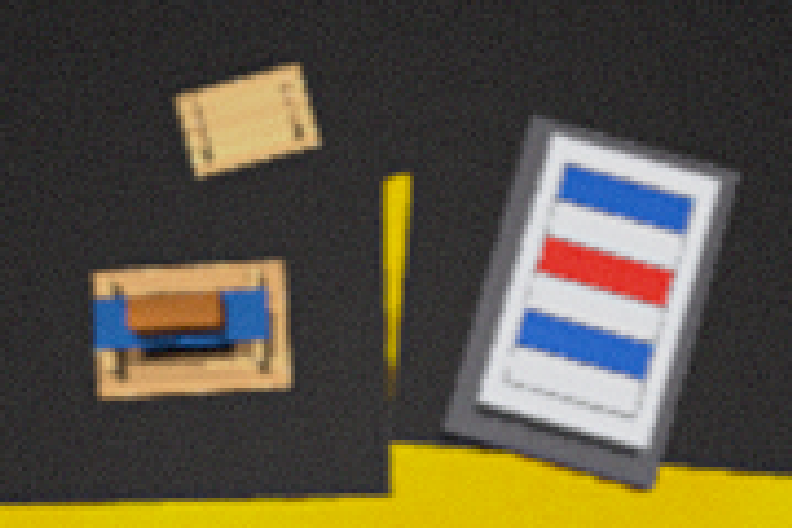

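```bash
sed -i 's/^def ray/C={n:arm.get_calibration(n) for n in("top","side")}\ndef ray/;s/c=arm.get_calibration(n);T/c=C[n];T/' h.py
python3 - <<'E'
from h import *
im=cv2.imread("pics/top0.png")
H,S,V=cv2.split(cv2.cvtColor(im,cv2.COLOR_BGR2HSV))
def bx(r0,r1,c0,c1):
    b=np.zeros(H.shape,bool);b[r0:r1,c0:c1]=1;return b
blue=(H>95)&(H<130)&(S>110)&(V>60)
hi=(H>95)&(H<130)&(S>110)&(V>110)
wood=(H>5)&(H<22)&(S>50)&(V>110);grip=(H>3)&(H<16)&(S>150)&(V>70)
for n,b in(("L",bx(165,215,245,258)),("R",bx(165,215,282,295))):
    p=np.argwhere(hi&b)[:,::-1]; print(n,len(p),p.min(0),p.max(0),p.mean(0),onplane("top",p.mean(0),.071))
print("plate hi",rect("top",hi&bx(165,215,240,310),.071))
print("grip top",rect("top",grip&bx(165,195,250,290),.117),(grip&bx(165,195,250,290)).sum())
print("rack",rect("top",(wood|blue)&bx(165,215,240,310),.008))
b2=bx(135,225,325,405)
white=(V>150)&(S<60);red=((H<6)|(H>174))&(S>120)
print("tray",rect("top",(white|blue|red)&b2,.073)); print("bed",rect("top",(V>70)&(S<60)&b2,.03))
T=[]
for nm,m in(("blue",blue),("red",red)):
    k,_,st,ce=cv2.connectedComponentsWithStats((m&b2).astype(np.uint8))
    for i in range(1,k):
        if st[i,4]>20: T.append(ce[i]);print(nm,st[i],ce[i],onplane("top",ce[i],.077))
s=cv2.imread("pics/side0.png");h,S2,V2=cv2.split(cv2.cvtColor(s,cv2.COLOR_BGR2HSV))
D=[]
for nm,m in(("blue",(h>95)&(h<130)&(S2>110)&(V2>60)),("red",((h<6)|(h>174))&(S2>120))):
    m[:205]=0;m[:,:320]=0;m[260:]=0
    k,_,st,ce=cv2.connectedComponentsWithStats(m.astype(np.uint8))
    for i in range(1,k):
        if st[i,4]>20: D.append(ce[i]);print("side",nm,st[i],ce[i])
for a in T:
  for b in D:
    x,e=tri(a,b)
    if e<.008: print(a,b,x,e)
E
```

```text
L 78 [251 182] [257 193] [254.0256 187.9231] [0.5116 0.2065 0.071 ]
R 94 [282 181] [290 191] [285.7872 186.1596] [0.5201 0.1014 0.071 ]
plate hi (array([0.5158, 0.1522]), array([ 37.6708, 129.8264]), np.float32(93.662346))
grip top (array([0.5147, 0.1497]), array([26.3807, 67.1238]), np.float32(94.83841)) 164
rack (array([0.5163, 0.1517]), array([103.8322, 152.8013]), np.float32(94.825775))
tray (array([ 0.5462, -0.1629]), array([133.2256, 212.7579]), np.float32(165.47153))
bed (array([ 0.5443, -0.1616]), array([170.5949, 259.0333]), np.float32(165.42183))
blue [357 153  30  15 225] [371.6578 159.6978] [ 0.6151 -0.1814  0.077 ]
blue [348 186  30  15 229] [362.3755 192.7817] [ 0.5037 -0.1522  0.077 ]
red [352 169  31  15 229] [366.8297 176.1397] [ 0.5595 -0.1661  0.077 ]
side blue [382 213  17  18 142] [390.1197 221.3803]
side blue [344 216  15  19 153] [351.1176 224.8693]
side red [363 214  16  19 165] [370.7879 223.1152]
[371.6578 159.6978] [390.1197 221.3803] [ 0.6134 -0.1804  0.082 ] 0.001369844481605385
[362.3755 192.7817] [351.1176 224.8693] [ 0.5025 -0.1515  0.0818] 0.0012561872069513738
[366.8297 176.1397] [370.7879 223.1152] [ 0.5583 -0.1654  0.0815] 0.0010019286789926412
```

```bash
cat >> h.py <<'E'
def R(yaw):
    c,s=np.cos(np.radians(yaw)),np.sin(np.radians(yaw))
    return np.array([[-s,c,0],[c,s,0],[0,0,-1.]])
RY,BY=4.8,-14.6                      # roller / bed yaw
G=np.array([.5155,.1505,.094-arm.grip_depth+.001])  # TCP at the grasp
BED=np.array([.5445,-.1618]); BX=np.array([np.cos(np.radians(BY)),np.sin(np.radians(BY))])
def st(): return "t%.2f"%arm.current_t(),arm.current_ee_pos(),arm.current_force(),arm.current_width()
E
python3 - <<'E'
from h import *
for o in(0,180):
    print(o,arm.solve_ik(G+[0,0,.1],R(RY+o)),arm.solve_ik(np.r_[BED,.2],R(BY+o)))
q=[arm.solve_ik(G+[0,0,.1],R(RY+o)) for o in(0,180)]
o=0 if q[1] is None or abs(q[0][5])<abs(q[1][5]) else 180
open("off","w").write(str(o))
arm.move_to(G+[0,0,.08],R(RY+o)); print(st())
cv2.imwrite("pics/above.png",cv2.resize(arm.snapshot("side")[110:230,230:410,::-1],None,fx=4.4,fy=4.4))
E
```

```text
0 [ 9.9032 23.6817 92.2802 -0.     64.0381  5.1032] [-22.5723  24.5115  86.3307  -0.      69.1577  -7.9723]
180 [   9.9032   23.6817   92.2802   -0.       64.0381 -174.8968] [-22.5723  24.5115  86.3307  -0.      69.1577 172.0277]
('t1.82', array([0.5155, 0.1513, 0.1563]), array([ 0.2545,  0.8265, -0.1145]), 0.09114378803157296)
```

View pics/above.png

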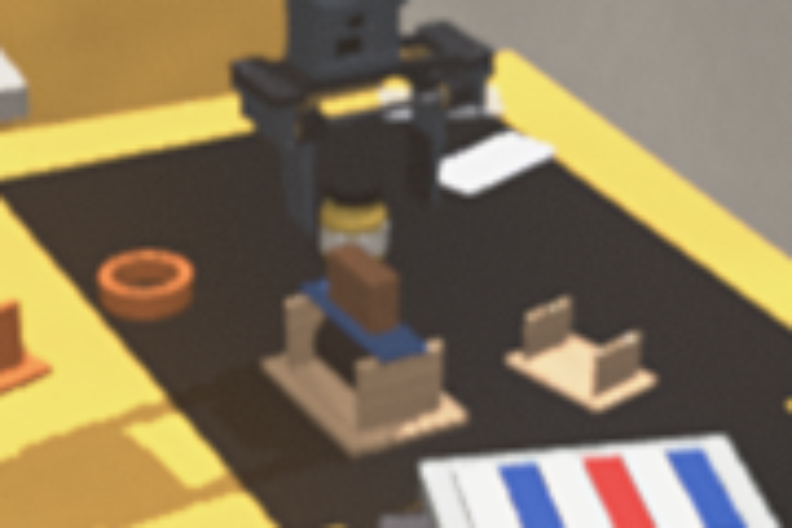

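The open fingers (crop cols ≈305 and ≈425) sit either side of the grip block (≈363). I'll go down, grip and lift.

```bash
python3 - <<'E'
from h import *
arm.move_l(G,R(RY),feed=.08); print(st())
arm.grip(.0); arm.sleep(.2); print(st()); p=np.array(arm.current_ee_pos())
arm.move_l(G+[0,0,.02],feed=.05); print(st())
arm.move_l(G+[0,0,.13],feed=.15); arm.sleep(.2); print(st())
a=BED-BX*71.25e-3
arm.move_to(np.r_[a,.205],R(BY)); arm.sleep(.3); print(st(),arm.current_torque())
cv2.imwrite("pics/held.png",cv2.resize(arm.snapshot("side")[110:270,250:450,::-1],None,fx=3.75,fy=3.75))
E
```

```text
('t3.02', array([0.5158, 0.1506, 0.0767]), array([ 0.4543, -0.3425, -0.1677]), 0.09123885114766495)
('t4.23', array([0.5154, 0.1505, 0.0762]), array([-2.3819, -1.3442,  1.7061]), 0.025875448669399732)
('t4.78', array([0.5156, 0.1505, 0.0964]), array([-1.4902, -0.0209, -4.2035]), 0.02561475068314906)
('t5.87', array([0.515 , 0.1504, 0.2053]), array([-0.1657, -0.2838, -4.6952]), 0.025990904218949635)
('t7.31', array([ 0.4758, -0.1432,  0.205 ]), array([ 0.0549,  0.1849, -5.458 ]), 0.025993073188074464) [-0.131   0.0708  0.0219]
```

View pics/held.png

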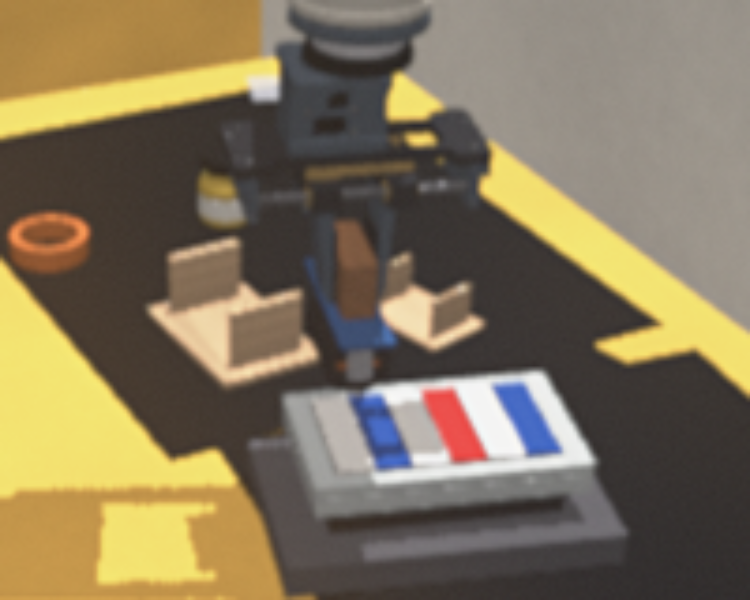

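```bash
cat >> h.py <<'E'
def fz(n=4):
    v=[]
    for _ in range(n): arm.sleep(.02); v.append(arm.current_force()[2])
    return np.mean(v)
E
python3 - <<'E'
from h import *
a=BED-BX*71.25e-3
z=.156; arm.move_l(np.r_[a,z],feed=.1); arm.sleep(.2); b=fz(10); print(st(),b)
f=0
while z>.128 and f<3:
    z-=.0006; arm.move_l(np.r_[a,z],feed=.015); f=fz(2)-b
    if z<.1535 and f>1: f=fz(4)-b
print(z,f,st())
open("base","w").write(f"{b} {z}")
for i in range(3):
    arm.sleep(.05);print(fz(4)-b)
E
```

```text
('t8.37', array([ 0.4757, -0.1439,  0.1563]), array([-0.4019,  0.201 , -5.5714]), 0.02592717184588516) -5.080393798375327
0.1506000000000001 5.656830377677553 ('t10.98', array([ 0.4757, -0.1439,  0.1508]), array([0.1795, 0.7173, 0.9684]), 0.025901581368557854)
6.0109683608805655
5.532186123290993
6.0725698550226435
```

```bash
python3 - <<'E'
from h import *
b,z=map(float,open("base").read().split())
a=BED-BX*71.25e-3
for i in range(16):
    f=fz(3)-b; print("%.4f %.1f"%(z,f),end=" | ")
    if f>11 and z<.1475: break
    if f<13: z-=.0004
    arm.move_l(np.r_[a,z],feed=.015)
z0=z; print("\nflush",z,st())
s=-71.25
while s<71 and f<18:
    s=min(s+4,71.25); arm.move_l(np.r_[BED+BX*s/1e3,z],feed=.014); f=fz(2)-b
    print("%.1f %.4f %.1f"%(s,z,f),end=" | ")
    z=float(np.clip(z+(f-12)/8000*.6,z0-.0012,z0+.0012))
print(); print(st())
open("base","w").write(f"{b} {z} {z0} {s}")
E
```

```text
0.1506 5.7 | 0.1502 5.7 | 0.1498 5.8 | 0.1494 5.4 | 0.1490 6.0 | 0.1486 5.7 | 0.1482 6.0 | 0.1478 5.8 | 0.1474 6.7 | 0.1470 9.2 | 0.1466 11.8 | 
flush 0.14659999999999998 ('t14.38', array([ 0.4757, -0.1439,  0.1467]), array([-0.9592,  0.3436,  6.7247]), 0.02591915238841709)
-67.2 0.1466 13.0 | -63.2 0.1467 10.6 | -59.2 0.1466 11.4 | -55.2 0.1465 11.7 | -51.2 0.1465 11.9 | -47.2 0.1465 11.6 | -43.2 0.1465 11.7 | -39.2 0.1464 13.8 | -35.2 0.1466 11.8 | -31.2 0.1466 11.4 | -27.2 0.1465 11.0 | -23.2 0.1464 12.2 | -19.2 0.1465 12.2 | -15.2 0.1465 11.9 | -11.2 0.1465 13.5 | -7.2 0.1466 11.8 | -3.2 0.1466 11.2 | 0.8 0.1465 11.2 | 4.8 0.1464 11.6 | 8.8 0.1464 12.4 | 12.8 0.1464 12.3 | 16.8 0.1465 13.5 | 20.8 0.1466 12.3 | 24.8 0.1466 11.4 | 28.8 0.1466 11.0 | 32.8 0.1465 11.5 | 36.8 0.1465 11.6 | 40.8 0.1464 11.8 | 44.8 0.1464 13.4 | 48.8 0.1465 12.3 | 52.8 0.1465 11.6 | 56.8 0.1465 11.1 | 60.8 0.1464 12.0 | 64.8 0.1464 11.6 | 68.8 0.1464 11.7 | 71.2 0.1464 12.0 | 
('t31.07', array([ 0.6139, -0.1798,  0.1467]), array([0.5366, 1.0849, 6.7488]), 0.02585737589392191)
```

```bash
python3 - <<'E'
from h import *
e=BED+BX*.07125
arm.move_l(np.r_[e,.152],feed=.03); arm.move_l(np.r_[e,.21],feed=.12)
arm.move_to(G+[0,0,.13],R(RY)); arm.move_l(G+[0,0,.07],feed=.12); arm.sleep(.2); print(st())
a=arm.snapshot("side")[110:270,250:450,::-1]; t=arm.snapshot("top")[115:235,230:410,::-1]
cv2.imwrite("pics/back.png",np.hstack([cv2.resize(a,(400,320)),cv2.resize(t,(400,320))]))
E
```

```text
('t34.19', array([0.516 , 0.1505, 0.147 ]), array([-0.1415, -0.2224, -4.7592]), 0.025720621618393672)
```

View pics/back.png

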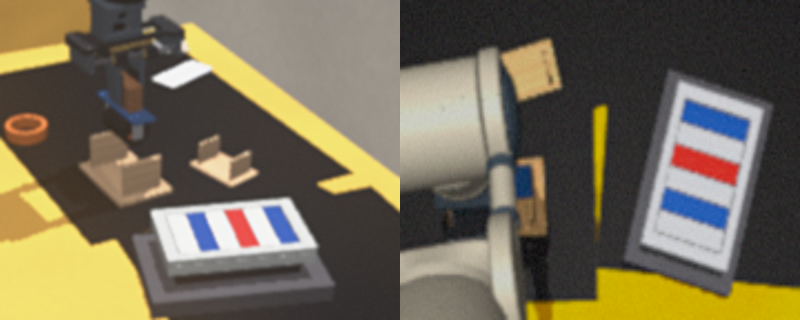

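The roller (left panel ≈(125,105)) hangs level over the rack, and the slats look level with the tray rim (≈(235,230)). Next I'll lower it by feel.

```bash
python3 - <<'E'
from h import *
arm.move_l(G+[0,0,.004],feed=.06); arm.sleep(.2); b=fz(8); z=.004; f=0; print(b,st())
while z>-.0035 and f<3:
    z-=.0004; arm.move_l(G+[0,0,z],feed=.012); f=fz(3)-b; print("%.4f %.1f"%(z,f),end=" | ")
print(st())
w=arm.current_width()
for o in(.028,.034,.091): arm.grip(o)
arm.sleep(.2); print(st())
arm.move_l(G+[0,0,.08],feed=.1); arm.move_l(G+[0,0,.14],feed=.15); print(st())
arm.move_joints([57.554,28.281,77.091,0,74.628,-5.472]); print(st())
s=arm.snapshot("side");t=arm.snapshot("top");cv2.imwrite("pics/top1.png",t[:,:,::-1])
a=s[110:270,250:450,::-1];t=t[115:235,230:410,::-1]
cv2.imwrite("pics/end.png",np.hstack([cv2.resize(a,(400,320)),cv2.resize(t,(400,320))]))
A,B=[cv2.imread(f"pics/top{i}.png").astype(int) for i in(0,1)]
d=np.abs(A-B).max(2); print([ (n,d[r0:r1,c0:c1].mean().round(2)) for n,r0,r1,c0,c1 in(("tape",200,232,190,225),("jar",145,175,195,225),("scr",170,218,425,470),("bg",205,225,240,310),("roller",165,210,245,300))])
im=B.astype(np.uint8);H,S,V=cv2.split(cv2.cvtColor(im,cv2.COLOR_BGR2HSV));m=(H>95)&(H<130)&(S>110)&(V>110);m[:165]=0;m[215:]=0;m[:,:240]=0;m[:,310:]=0
print("plate",rect("top",m,.071))
E
```

```text
-5.076398163409863 ('t35.88', array([0.5156, 0.1505, 0.0804]), array([ 0.5534,  0.7831, -4.1652]), 0.02596475212035304)
0.0036 -0.3 | 0.0032 0.2 | 0.0028 -0.5 | 0.0024 0.3 | 0.0020 0.2 | 0.0016 0.0 | 0.0012 -0.3 | 0.0008 0.2 | 0.0004 -0.0 | -0.0000 0.2 | -0.0004 10.9 | ('t39.17', array([0.5155, 0.1505, 0.0761]), array([-2.8923, -0.8248,  6.0555]), 0.02617759760678617)
('t40.93', array([0.5155, 0.1505, 0.0758]), array([ 0.7359,  0.5964, -0.2032]), 0.0913138826858695)
('t42.43', array([0.5151, 0.1504, 0.2153]), array([-0.0019, -0.045 ,  0.1577]), 0.09140882827281388)
('t44.14', array([0.2844, 0.5564, 0.2139]), array([0.2491, 0.4426, 0.0848]), 0.0910150880822019)
[('tape', np.float64(6.09)), ('jar', np.float64(6.79)), ('scr', np.float64(6.77)), ('bg', np.float64(5.98)), ('roller', np.float64(7.0))]
plate (array([0.517 , 0.1524]), array([ 37.458 , 130.3833]), np.float32(94.94152))
```

View pics/end.png

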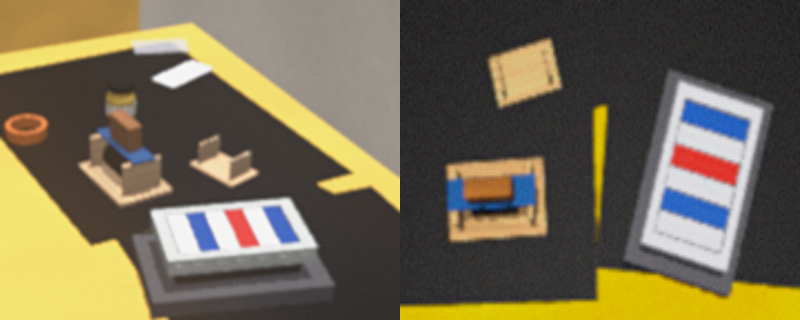

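The roller sits level across both cheeks of its rack (right panel ≈(492,197)), the sheet is flat, and the tape, jar and scraper haven't moved. I'm handing the job in.

```bash
python3 -c "
from rig import arm
print(arm.sign_off(),arm.current_t())"
```

```text
the job is handed in; nothing more can be done
the job is handed in; nothing more can be done
```

The sign sheet is rolled down, the roller is back on its rack, and I handed the job in at about 44 s of the 64 s allowed.

- **Rolling:** I found the sheet by feel and pressed slat 0 to its stop. Then I made one pass to the centre of slat 5 at about 12 N; the readings, taken every 4 mm, ran from 10.6 to 13.8 N.
- **Slats:** The wheel stayed within about 0.2 mm of the same height along the whole row, so I take all six slats to be flush. I had no direct reading of the slat positions; the final pictures also show the sheet flat.
- **Setting down:** I lowered the roller in 0.4 mm steps. It touched at the height it was picked up from, but the last step pressed about 11 N onto the rack, more than the 3 N I was aiming for.
- **Roller position:** After release, the camera puts the plate about 1 mm in position and 1° in angle from the first picture. That is about as fine as I can measure.
- **Bystanders:** The tape, jar and scraper show no change beyond image noise between the first and last top pictures.

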